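Steady the rocking jar stand

ROBOT

A 6-joint arm with a two-finger parallel gripper is mounted at the origin on a cart in front of the work surface, level with it; the furniture and walls round the work are solid. World frame = base frame: x ahead of the robot, y to its left, z up, the work surface at z = 0. Lengths are in m, angles in rad, forces in N, time in s.
With the tool pointing down it reaches from about 0.325 to 0.875 m from the base axis. Payload 4.4 kg.
Tool frame: the origin (TCP) lies between the finger pads; the fingertips stand 14 mm ahead of it and the grasp point (between the pads) lies 5 mm behind it (env.tips_ahead is the distance from the TCP to the fingertips, in m); z points along the fingers, x is the direction in which the jaws open and shut, and the axes are right-handed (so a half turn about z gives the same grasp; the last joint's range is limited). The gripper opens to 85 mm and grips with 20 to 120 N. Pads are 22 mm wide; open, the fingers measure 114 mm over their backs; the gripper's body (76 mm by 85 mm) begins 54 mm behind the grasp point. The pads swing forward as they close: fully open they stand 13 mm farther back than shut.
Start: joints at [-1.274, 0.207, 1.542, -0, 1.393, -0.15], TCP at [0.249, -0.518, 0.225] pointing down, gripper open.
Joint ranges: [-2.73, 2.73], [-0.86, 2.22], [0.23, 2.46], [-1.11, 4.25], [0.08, 2.63], [-2.82, 2.82]. Speed limits (rad/s): [2.79, 2.79, 3.14, 3.14, 3.14, 3.14].

INTERFACE

Orientations are given as a rotation vector (axis times angle).
In Python, from cell import env gives the robot as it stands.
- The arm moves only by the tool carry_out, never from a script. Its argument "series" is one flat list of numbers, 6 for each row, row after row: the shift along the tool's x, y, z normalised to -1 to 1, where 1 is 30 mm, then the turn, a rotation vector about the tool's x, y, z normalised to -1 to 1, where 1 is 0.15 rad. A call has 1 to 10 rows; each row shifts and turns the pose as measured when the row begins, along the tool's axes as they then stand; what a row does not reach is not made up. A row lasts 1/10 s, in which the tool goes at most 50 mm and 8.59 degrees, less where a joint would pass 70% of its speed; a pose out of reach is approached as far as the arm can. A call with a number of a shift or a turn outside -1 to 1 is refused whole. A call with a gripper value outside its range is refused whole. "fingers" is the gripper's target within -1 to 1 (fully open at 1, half-way at 0, shut at -1), set as the call begins (left out, the last holds). The fingers move at their own pace and stop on an object; "newtons" is the grip in N (left out, the last holds). Time passes only in rows, so rows that do not move let the fingers close. It gives the time, the measured TCP pose, the force and the opening at its end, in the units of the state.
- env.sense(): the state, without advancing time (a new reading comes with each control period).
- env.snapshot(name): name is "scene" or "top" or "wrist"; returns the picture (400x640x3 uint8, red, green, blue); there is no depth.
- env.calibration(name): a dict with "fov_y" (degrees; the focal length in pixels is half the picture's height over the tangent of half this angle, whatever the lens; pixels are square), "cx", "cy" (the principal point, pixels), "distortion" ([k1, k2, p1, p2, k3] as OpenCV has them; the pictures are not rectified), "rvec" (rotation vector, rad) and "tvec" (3), from world to camera coordinates, as OpenCV has them. Camera axes: x right, y down, z forward; pixel columns grow to the right and rows downward; lengths in m; the calibration is good to about 2 mm. A picture is of the moment at which its call begins: read the wrist's pose just before it. calibration takes no time and is no camera call; for the wrist camera it gives the pose at the moment of the call.
- env.sign_off(): hands the job in, once; it reports no verdict.
Trained networks look in the newest picture that a camera, given by its name, has taken for a name from the list of things; names that differ only in an ending like _2 or _b are one class to them, and where a whole thing is asked for, a point or a joint stands for the part that bears it (a point fixed in the world has none). Each returns a list of dicts, best first, with "p" (0 to 1); they miss things now and then, are a little off and sometimes report something else, mostly with a low value. They report only what shows in the picture. A call takes as long as a camera call.
- env.look_for(camera, name): "centre" ([column, row] in pixels, amid what is visible of it).
- env.tip_of(camera, name): "centre" ([column, row] in pixels: a listed point, or the origin of a listed thing).
The state is a dict: "t": time; "joints": joint angles; "qvel": joint speeds; "joint_torque": joint torques, N m; "ee_pos": TCP position; "ee_rot": TCP orientation; "contact_force": force on the tool from outside, world axes, zero at the start; "wrist_torque": the same for the moment, N m; "grip_width": opening from 0.0 (shut) to 1.0 (fully open).
Only numpy, scipy, OpenCV 4.12 (cv2) and the standard library are available. Lean on these libraries where they do the work, as an engineer would, in place of code of your own. Each camera call takes 0.05 s, during which the arm holds its last target.

TASK

The wooden jar stand rocks because its front left screw foot is wound up clear of the worktop. Without lifting it, slide the tin on the stand back against the rear rail, out of the crank's way. Then wind the foot's crank clockwise (seen from above) until the stand no longer rocks, with all four feet bearing firmly on the worktop and not so far that the foot lifts its neighbours; leave the stand where it is and everything else as it stands.

Things in the scene. Friction and masses are not known exactly. Their poses are not given: they have to be found in the camera images.
- stand: loose wooden stand: deck 200 (x) x 310 (y) mm, 18 thick, top 60 mm above its origin (centre of the footprint, on the worktop). Front faces -x, towards the robot. A 12 mm thick rail, 26 high, runs along the rear edge of the deck; its inner face is at x = +88 mm. Feet at x = +-65, y = +-118 mm; front left is -x, +y. About 3 kg loaded; it takes over 10 N of sideways push to shift it on its rubber feet.
- tin: food tin, 75 mm diameter, 58 tall, 0.26 kg; origin at the centre of its base. It stands on the deck in the circle that the crank's grip must sweep; against the rail its centre is at x = +50 mm in the stand's frame (anything over 42 counts as against it). Slides easily (1 to 2 N).
- crank (a joint): turn of the crank in rad, growing clockwise seen from above; 0: arm points to the stand's front (-x); at value q it points at angle pi - q about z in the stand's frame. 10 mm of foot travel a turn, foot 10 mm clear at 0. Starts at 0 to 2.6. Foot meets the worktop at about 5.9; the foot is cushioned, and all four feet bear well from about 6.4 to 7.9; from about 8.4 on the neighbours lift. Stays where it is left; 1 to 2 N square to the arm turns it.
- crank_grip (a point): middle of the crank's upright dark wooden grip, 17 to 18 mm diameter, 43 tall, 40 mm out from the crank's axis. Its lower end sits on the flat steel arm (16 wide, 10 thick), 21 mm below this point. At crank value 0 this point is 116 mm above the worktop and it sinks 10 mm a turn. Nothing stands above the arm but the grip.
- crank_axis (a point): point on the crank's upright axis, at stand frame (-65, +118) mm, level with the upper side of the arm: 94 mm above the worktop at crank value 0, sinking 10 mm a turn.
- foot_front_left: the screw foot's 33 mm rubber dome under the crank, origin at its lowest point; in the air at the start. It is cushioned: pressed on the worktop it gives 1 mm for every 5 N.
- foot_front_right: fixed rubber foot of the stand (33 mm dome), origin at its lowest point; at stand frame (-65, -118, 0) mm. It bears on the worktop from the start.
- foot_back_right: fixed rubber foot of the stand (33 mm dome), origin at its lowest point; at stand frame (+65, -118, 0) mm. It bears on the worktop from the start.
- foot_back_left: fixed rubber foot of the stand (33 mm dome), origin at its lowest point; at stand frame (+65, +118, 0) mm. It bears on the worktop from the start.
- clip_jar: glass clip-top jar, 111 x 102 x 113 mm, 0.9 kg, standing on the right rear of the deck; leave it. Origin at the centre of its base.
- spice_jar: spice jar with a mustard-yellow cap, 42 mm wide, 96 tall, on the right front of the deck; leave it. Origin at the centre of its base.
- onion: red onion, 78 mm, on the worktop to the right of the stand; bystander.
- lemon: lemon, 78 x 55 mm, on the worktop to the right; bystander.
- garlic: garlic bulb, 60 mm, on the worktop to the right; bystander.
- spice_jar_b: spice jar with a red cap, 45 mm wide, 106 tall, on the worktop to the right; bystander.
- salt_mill: glass salt shaker with a grey top, 44 mm wide, 90 tall, on the worktop to the left; bystander.

How it is judged:
By the outcome, as a careful person would: the job done as asked, in the order asked, and still so for the second after the job is handed in, with the robot touching nothing.
It also fails if it takes over 61 s, if anything falls off the work surface, if the arm or the gripper's body presses on something with over 40 N, if the wrist force passes 120 N, or if a joint passes its speed limit or range.

## Working session

There is one attempt and no reset: what is moved stays moved. The work goes in short steps, Python scripts to look and compute and a tool call to move; the robot and the scene stay as the last step left them, time stands still between calls to the robot, and variables do not carry over. Pictures are saved under pics/ and viewed, and the job is handed in when it is done.

Besides the shell and the picture viewer there is one more tool, called after "Emit:" as name(argument=value, ...), one argument or row to a line, values as JSON. carry_out: Moves the arm, as the interface text tells. Scaled input: -1 to 1 covers 30 mm each way for a shift and 0.15 rad each way for a turn. Its arguments: {"type":"object","properties":{"series":{"type":"array"},"fingers":{"type":"number"},"newtons":{"type":"number"}},"required":["series"]}

```bash
ls; mkdir -p pics
cat > h.py <<'E'
import numpy as np, cv2
from scipy.spatial.transform import Rotation as R
from cell import env
def cal(n):
    c=env.calibration(n); f=200/np.tan(np.radians(c["fov_y"])/2)
    K=np.array([[f,0,c["cx"]],[0,f,c["cy"]],[0,0,1]]); return K,np.array(c["distortion"],float),np.array(c["rvec"],float),np.array(c["tvec"],float)
def ray(C,px):
    K,d,r,t=C; u=cv2.undistortPoints(np.array([[px]],float),K,d)[0,0]
    M=cv2.Rodrigues(r)[0]; return -M.T@t, M.T@np.array([u[0],u[1],1])
def onz(C,px,z):
    o,v=ray(C,px); return o+v*(z-o[2])/v[2]
def proj(C,P):
    K,d,r,t=C; return cv2.projectPoints(np.array(P,float).reshape(-1,1,3),r,t,K,d)[0].reshape(-1,2)
def tri(obs):
    A=np.zeros((3,3));b=np.zeros(3)
    for C,px in obs:
        o,v=ray(C,px);v=v/np.linalg.norm(v);P=np.eye(3)-np.outer(v,v);A+=P;b+=P@o
    return np.linalg.solve(A,b)
def snap(n,f):
    im=env.snapshot(n); cv2.imwrite("pics/"+f,im[:,:,::-1]); return im
E
python3 - <<'E'
from h import *
s=env.sense();print(s)
C={n:cal(n) for n in("scene","top")}
for n in C: snap(n,n+"0.png"); print(n,C[n])
for nm in ["crank_grip","crank_axis","tin","foot_front_right","foot_front_left","clip_jar","spice_jar","stand"]:
    for n in C:
        print(nm,n,[(np.round(x["centre"],1).tolist(),round(x["p"],2)) for x in env.tip_of(n,nm)[:3]])
print(env.sense()["t"])
E
```

```text
pics
{'t': 0.0, 'joints': array([-1.27353255e+00,  2.07432522e-01,  1.54298662e+00,  1.83063247e-05,
        1.39349751e+00, -1.50517656e-01]), 'qvel': array([-4.25277182e-05,  1.96394467e-04,  4.57271108e-04, -1.07656210e-03,
       -4.34252611e-04, -7.22816657e-05]), 'joint_torque': array([ 1.32239093e-04, -3.83032572e+01, -2.91595960e+01, -1.11557251e-04,
        1.04620183e-02,  1.45515306e-07]), 'ee_pos': array([ 0.2487094 , -0.51755872,  0.22380318]), 'ee_rot': array([-2.65791127,  1.6719691 ,  0.00274376]), 'contact_force': array([-0.11659176,  0.95355495,  0.23809515]), 'wrist_torque': array([ 0.02203492,  0.02424113, -0.0389942 ]), 'grip_width': 1.0032191055620292}
scene (array([[508.75336571,   0.        , 316.32587562],
       [  0.        , 508.75336571, 205.12239988],
       [  0.        ,   0.        ,   1.        ]]), array([-0.02643182,  0.        ,  0.        ,  0.        ,  0.        ]), array([ 2.3058356 , -0.53577448,  0.21596408]), array([-0.44587279,  0.2252167 ,  1.69458646]))
top (array([[502.06806434,   0.        , 325.34117096],
       [  0.        , 502.06806434, 207.68519137],
       [  0.        ,   0.        ,   1.        ]]), array([0.04142673, 0.        , 0.        , 0.        , 0.        ]), array([ 2.38495124, -1.52027092,  0.2659274 ]), array([-0.19329312,  0.4486958 ,  1.57553543]))
crank_grip scene [([284.2, 170.7], 0.43)]
crank_grip top []
crank_axis scene [([295.4, 179.9], 0.45)]
crank_axis top [([289.5, 192.7], 0.55)]
tin scene [([313.7, 191.8], 0.9)]
tin top [([310.0, 188.3], 0.55)]
foot_front_right scene []
foot_front_right top [([288.3, 194.3], 0.33)]
foot_front_left scene []
foot_front_left top []
clip_jar scene [([331.3, 223.8], 0.85)]
clip_jar top [([350.7, 209.9], 0.7)]
spice_jar scene [([396.1, 281.2], 0.86)]
spice_jar top [([437.6, 223.6], 0.49)]
stand scene [([408.3, 318.0], 0.18)]
stand top [([325.1, 202.7], 0.91)]
0.9
```

View pics/scene0.png

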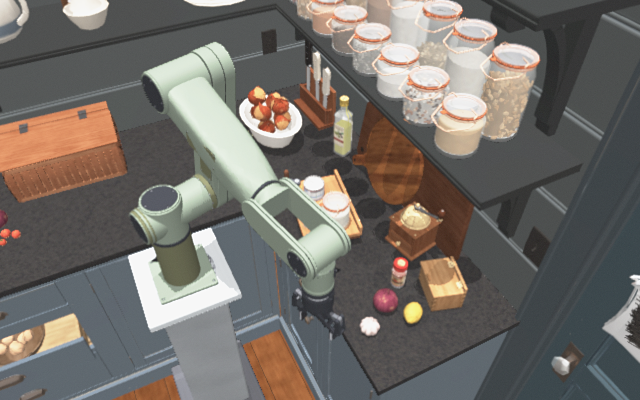

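View pics/top0.png

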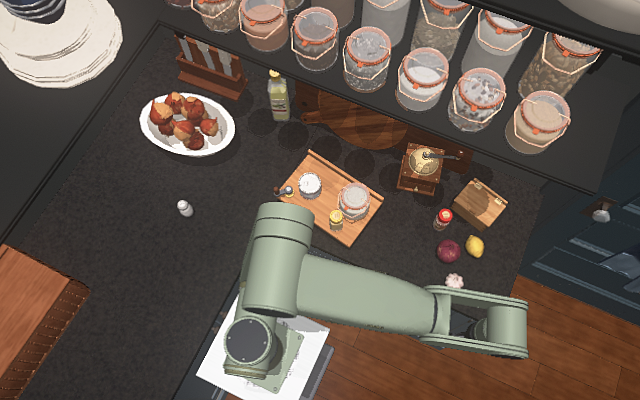

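Run:
```python
import cv2
a=cv2.imread("pics/top0.png")[140:260,250:400]
cv2.imwrite("pics/t0z.png",cv2.resize(a,None,fx=5,fy=5,interpolation=cv2.INTER_CUBIC))
```

```text
(no output)
```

View pics/t0z.png

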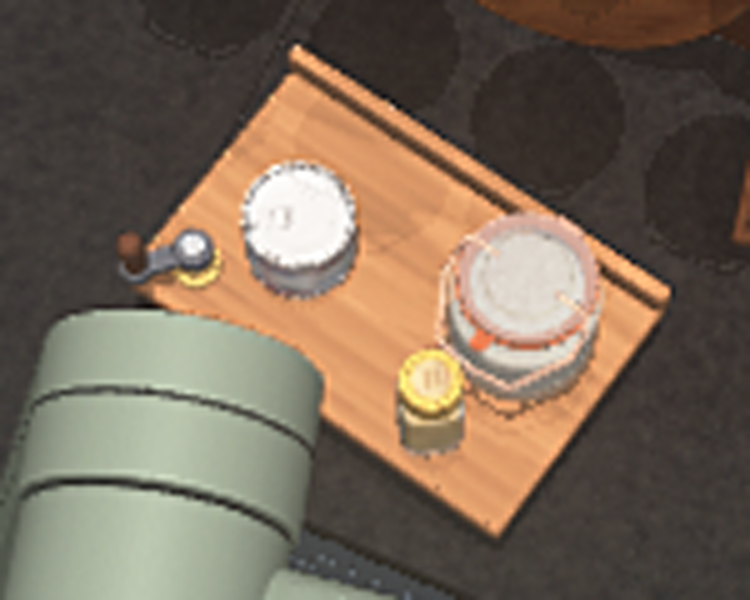

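```bash
cat >> h.py <<'E'
def fit(C,loc,px,x0=(0.5,0,0)):
    from scipy.optimize import least_squares
    loc=np.array(loc,float);px=np.array(px,float)
    def f(p):
        W=loc.copy();c,s=np.cos(p[2]),np.sin(p[2])
        W[:,0]=p[0]+c*loc[:,0]-s*loc[:,1];W[:,1]=p[1]+s*loc[:,0]+c*loc[:,1]
        return (proj(C,W)-px).ravel()
    r=least_squares(f,x0);return r.x,r.fun.reshape(-1,2)
def s2w(p,l):
    c,s=np.cos(p[2]),np.sin(p[2]);l=np.array(l,float)
    return np.array([p[0]+c*l[0]-s*l[1],p[1]+s*l[0]+c*l[1],l[2]])
def w2s(p,w):
    c,s=np.cos(p[2]),np.sin(p[2]);d=np.array(w[:2])-p[:2]
    return np.array([c*d[0]+s*d[1],-s*d[0]+c*d[1]])
E
python3 - <<'E'
from h import *
C=cal("top")
g=lambda x,y:(250+x/5-.4,140+y/5-.4)
loc=[(.1,.155,.086),(.1,-.155,.086),(-.1,-.155,.060),(.088,.155,.086)]
px=[g(297,43),g(672,288),g(498,540),g(289,58)]
p,e=fit(C,loc,px);print(p,e)
for nm,l in dict(axis=(-.065,.118,.094),fl=(-.1,.155,.06),bl=(.1,.155,.06),tinr=(.05,.05,.118),fr=(-.1,-.155,.06)).items(): 
  u=proj(C,[s2w(p,l)])[0]; print(nm,s2w(p,l),((u-[250,140])*5).round())
for z in (.09,.1): print("axis px",w2s(p,onz(C,g(192,247),z)))
print("grip top",[w2s(p,onz(C,g(130,242),z)) for z in (.135,.12)])
print("tin top",w2s(p,onz(C,g(299,214),.118)), onz(C,g(299,214),.118))
E
```

```text
[ 0.53162124  0.022509   -0.19175339] [[ 0.0617242   0.19622973]
 [ 0.32810637  0.50559691]
 [ 0.02522984 -0.44455301]
 [-0.42857561 -0.25489286]]
axis [0.49030108 0.15073397 0.094     ] [191. 247.]
fl [0.46299405 0.19372614 0.06      ] [120. 275.]
bl [0.65932837 0.15561005 0.06      ] [297.  59.]
tinr [0.59023384 0.06206355 0.118     ] [376. 159.]
fr [ 0.40391412 -0.11059206  0.06      ] [496. 536.]
axis px [-0.06311954  0.12068013]
axis px [-0.06595637  0.11756368]
grip top [array([-0.09657826,  0.14118198]), array([-0.09253031,  0.1462025 ])]
tin top [-0.01137876  0.06937116] [0.53367182 0.09277726 0.118     ]
```

```bash
cat >> h.py <<'E'
P0=np.array([0.5316,0.0225,-0.1918])
def plan(xyz,yaw,n=None,turn=None,smax=26,wmax=.14):
    """rows from the present pose to TCP xyz, tool down, tool-x heading yaw"""
    s=env.sense(); p=np.array(s["ee_pos"]); Rm=R.from_rotvec(s["ee_rot"])
    T=R.from_matrix(np.array([[np.cos(yaw),np.sin(yaw),0],[np.sin(yaw),-np.cos(yaw),0],[0,0,-1]]).astype(float))
    d=(Rm.inv()*T).as_rotvec()
    if turn is not None and d[2]*turn<0: a=np.linalg.norm(d); d=d*(a-2*np.pi)/a
    D=np.array(xyz)-p
    if n is None: n=int(max(np.ceil(np.linalg.norm(D)*1000/smax),np.ceil(np.linalg.norm(d)/wmax),1))
    rows=[]
    for i in range(n):
        Ri=Rm*R.from_rotvec(d*i/n)
        rows.append(np.r_[Ri.inv().apply(D/n)/.03,d/n/.15])
    print("n",n,"D",D.round(4),"d",d.round(3))
    for i in range(0,n,10): print(", ".join("%.2f"%v if abs(v)>.004 else "0" for r in rows[i:i+10] for v in r));print()
def st():
    s=env.sense();x=R.from_rotvec(s["ee_rot"]).as_matrix()
    print("t",round(s["t"],2),"pos",s["ee_pos"].round(4),"loc",w2s(P0,s["ee_pos"]).round(4),"yaw",round(np.degrees(np.arctan2(x[1,0],x[0,0])),1),"tz",x[:,2].round(3),"F",s["contact_force"].round(2),"w",round(s["grip_width"],3),"j",np.degrees(s["joints"]).round(0))
E
python3 - <<'E'
from h import *
st();C=cal("top");g=lambda x,y:(250+x/5-.4,140+y/5-.4)
print("spice",w2s(P0,onz(C,g(432,375),.156)),"clip",w2s(P0,onz(C,g(530,270),.173)))
w=s2w(P0,(-.080,.066,.25));print(w)
plan(w,np.pi/2-.1918,turn=-1)
E
```

```text
t 0.9 pos [ 0.249  -0.5183  0.225 ] loc [-0.1744 -0.5848] yaw -64.3 tz [ 0. -0. -1.] F [0.18 0.35 0.34] w 0.998 j [-73.  12.  88.  -0.  80.  -9.]
spice [-0.0625416  -0.07371851] clip [ 0.02509037 -0.08611702]
[0.46564831 0.10253983 0.25      ]
n 26 D [0.2167 0.6209 0.025 ] d [ 0.    -0.    -2.502]
-0.60, -0.60, -0.03, 0, 0, -0.64, -0.54, -0.65, -0.03, 0, 0, -0.64, -0.47, -0.70, -0.03, 0, 0, -0.64, -0.40, -0.74, -0.03, 0, 0, -0.64, -0.33, -0.78, -0.03, 0, 0, -0.64, -0.25, -0.80, -0.03, 0, 0, -0.64, -0.18, -0.82, -0.03, 0, 0, -0.64, -0.10, -0.84, -0.03, 0, 0, -0.64, -0.01, -0.84, -0.03, 0, 0, -0.64, 0.07, -0.84, -0.03, 0, 0, -0.64

0.15, -0.83, -0.03, 0, 0, -0.64, 0.23, -0.81, -0.03, 0, 0, -0.64, 0.30, -0.79, -0.03, 0, 0, -0.64, 0.38, -0.75, -0.03, 0, 0, -0.64, 0.45, -0.71, -0.03, 0, 0, -0.64, 0.51, -0.67, -0.03, 0, 0, -0.64, 0.58, -0.62, -0.03, 0, 0, -0.64, 0.63, -0.56, -0.03, 0, 0, -0.64, 0.68, -0.49, -0.03, 0, 0, -0.64, 0.73, -0.43, -0.03, 0, 0, -0.64

0.77, -0.35, -0.03, 0, 0, -0.64, 0.80, -0.28, -0.03, 0, 0, -0.64, 0.82, -0.20, -0.03, 0, 0, -0.64, 0.83, -0.12, -0.03, 0, 0, -0.64, 0.84, -0.04, -0.03, 0, 0, -0.64, 0.84, 0.04, -0.03, 0, 0, -0.64
```

Emit:
carry_out(
  series=[-0.6, -0.6, -0.1, 0, 0, -0.64, -0.54, -0.65, -0.1, 0, 0, -0.64, -0.47, -0.7, -0.1, 0, 0, -0.64, -0.4, -0.74, -0.1, 0, 0, -0.64, -0.33, -0.78, -0.03, 0, 0, -0.64, -0.25, -0.8, -0.03, 0, 0, -0.64, -0.18, -0.82, -0.03, 0, 0, -0.64, -0.1, -0.84, -0.03, 0, 0, -0.64, 0, -0.84, -0.03, 0, 0, -0.64, 0.07, -0.84, -0.03, 0, 0, -0.64],
  fingers=-0.3,
)

```text
t: 1.9
ee_pos: [0.331, -0.273, 0.2432]
ee_rot: [3.132, -0.204, 0.003]
contact_force: [0.2, 0.4, 1.3]
grip_width: 0.351
```

Run:
```python
from h import *
st()
w=s2w(P0,(-.080,.066,.25))
plan(w,np.pi/2-.1918,turn=-1)
```

```text
t 1.9 pos [ 0.331  -0.273   0.2432] loc [-0.1406 -0.3284] yaw -7.5 tz [ 0.002 -0.003 -1.   ] F [0.16 0.4  1.35] w 0.351 j [-51.  -8. 106.  -0.  81. -44.]
n 16 D [0.1347 0.3756 0.0068] d [ 0.004  0.    -1.509]
0.18, -0.81, -0.02, 0, 0, -0.63, 0.25, -0.79, -0.02, 0, 0, -0.63, 0.33, -0.76, -0.02, 0, 0, -0.63, 0.40, -0.73, -0.02, 0, 0, -0.63, 0.46, -0.69, -0.02, 0, 0, -0.63, 0.53, -0.64, -0.02, 0, 0, -0.63, 0.58, -0.59, -0.01, 0, 0, -0.63, 0.64, -0.53, -0.01, 0, 0, -0.63, 0.69, -0.47, -0.01, 0, 0, -0.63, 0.73, -0.40, -0.01, 0, 0, -0.63

0.76, -0.33, -0.01, 0, 0, -0.63, 0.79, -0.26, -0.01, 0, 0, -0.63, 0.81, -0.19, -0.01, 0, 0, -0.63, 0.82, -0.11, -0.01, 0, 0, -0.63, 0.83, -0.03, -0.01, 0, 0, -0.63, 0.83, 0.05, -0.01, 0, 0, -0.63
```

Emit:
carry_out(
  series=[0.18, -0.81, -0.02, 0, 0, -0.63, 0.25, -0.79, -0.02, 0, 0, -0.63, 0.33, -0.76, -0.02, 0, 0, -0.63, 0.4, -0.73, -0.02, 0, 0, -0.63, 0.46, -0.69, -0.02, 0, 0, -0.63, 0.53, -0.64, -0.02, 0, 0, -0.63, 0.58, -0.59, -0.02, 0, 0, -0.63, 0.64, -0.53, -0.02, 0, 0, -0.63, 0.69, -0.47, -0.02, 0, 0, -0.63, 0.73, -0.4, -0.02, 0, 0, -0.63],
)

```text
t: 2.9
ee_pos: [0.4139, -0.0272, 0.2511]
ee_rot: [2.851, 1.298, 0.007]
contact_force: [0.3, -0.4, 0.5]
grip_width: 0.349
```

Run:
```python
from h import *
st()
w=s2w(P0,(-.080,.066,.25))
plan(w,np.pi/2-.1918,turn=-1)
snap("wrist","w1.png");snap("scene","s1.png")
```

```text
t 2.9 pos [ 0.4139 -0.0272  0.2511] loc [-0.1061 -0.0712] yaw 48.9 tz [ 0.008 -0.006 -1.   ] F [ 0.3  -0.38  0.52] w 0.349 j [-16. -10. 108.  -0.  82. -64.]
n 6 D [ 0.0518  0.1297 -0.0011] d [ 0.01   0.002 -0.525]
0.73, -0.26, 0, 0.01, 0, -0.58, 0.75, -0.19, 0.00, 0.01, 0, -0.58, 0.77, -0.12, 0.00, 0.01, 0, -0.58, 0.77, -0.06, 0.01, 0.01, 0, -0.58, 0.78, 0.01, 0.01, 0.01, 0, -0.58, 0.77, 0.08, 0.01, 0.01, 0, -0.58
```

View pics/w1.png

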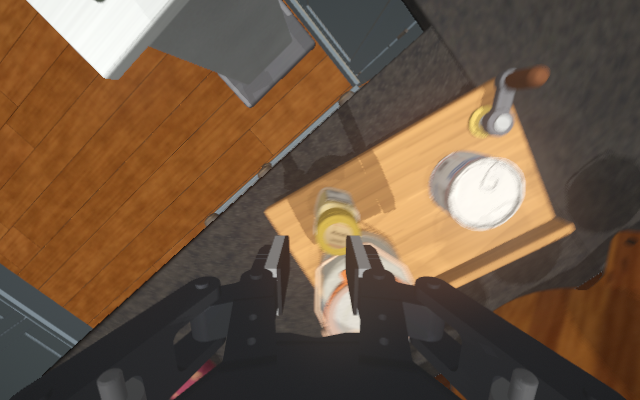

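View pics/s1.png

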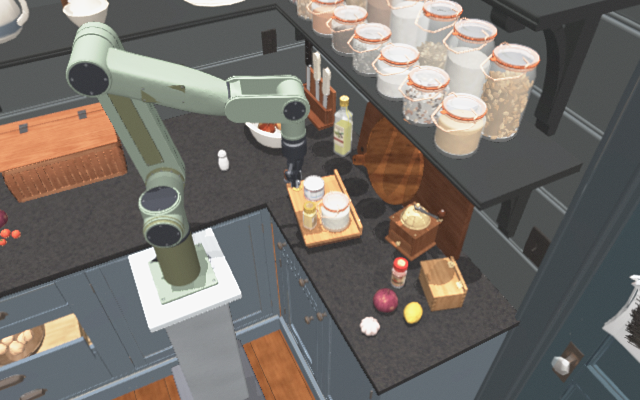

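Run:
```python
from h import *
st();C=cal("wrist")
for nm,l in dict(axis=(-.065,.118,.093),fl=(-.1,.155,.06),fr=(-.1,-.155,.06),railL=(.1,.155,.086),tin=(-.011,.069,.118)).items(): print(nm,proj(C,[s2w(P0,l)])[0].round(1))
print("axis",w2s(P0,onz(C,(503,122),.093)),"tin",w2s(P0,onz(C,(487,193),.118)),"fl",w2s(P0,onz(C,(497,78),.06)),"fr",w2s(P0,onz(C,(264,211),.06)),"rail",w2s(P0,onz(C,(575,230),.086)))
print([w2s(P0,onz(C,(540,76),z))for z in(.137,.135)])
im=cv2.imread("pics/w1.png")[50:260,400:600];cv2.imwrite("pics/w1z.png",cv2.resize(im,None,fx=2.8,fy=2.8,interpolation=cv2.INTER_CUBIC))
for nm in("crank_grip","crank_axis","tin","stand"):print(nm,[(np.round(x["centre"],1).tolist(),round(x["p"],2)) for x in env.tip_of("wrist",nm)[:2]])
```

```text
t 3.0 pos [ 0.4141 -0.026   0.2511] loc [-0.1061 -0.07  ] yaw 49.0 tz [ 0.008 -0.005 -1.   ] F [ 0.23 -0.55  0.68] w 0.349 j [-15. -10. 108.  -0.  82. -64.]
axis [495.2 126.5]
fl [498.4  78.9]
fr [259.2 213.7]
railL [570.2 235.4]
tin [482.3 200.1]
axis [-0.06522436  0.12653535] tin [-0.01571127  0.07576919] fl [-0.1015666   0.15401371] fr [-0.09991807 -0.14793448] rail [0.09606649 0.16186865]
[array([-0.10027784,  0.14379843]), array([-0.09975519,  0.14514344])]
crank_grip [([523.8, 82.3], 0.95), ([198.2, 364.2], 0.39)]
crank_axis [([500.4, 126.4], 0.56)]
tin [([459.0, 179.9], 0.86)]
stand [([399.4, 204.0], 0.81)]
```

View pics/w1z.png

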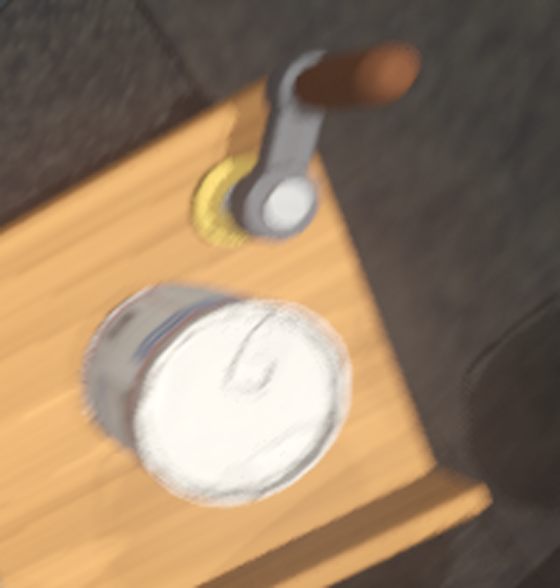

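Emit:
carry_out(
  series=[0.73, -0.26, 0, 0, 0, -0.58, 0.75, -0.19, 0, 0, 0, -0.58, 0.77, -0.12, 0, 0, 0, -0.58, 0.77, -0.06, 0, 0, 0, -0.58, 0.78, 0, 0, 0, 0, -0.58, 0.6, 0.08, 0, 0, 0, -0.58, 0, 0, 0, 0, 0, 0, 0, 0, 0, 0, 0, 0],
)

```text
t: 4.0
ee_pos: [0.4663, 0.0903, 0.2498]
ee_rot: [2.425, 1.978, -0.002]
contact_force: [0.0, 0.1, -0.1]
grip_width: 0.348
```

Run:
```python
from h import *
st();C=cal("wrist");im=snap("wrist","w2.png");snap("top","t2.png");st()
for nm,l in dict(axis=(-.065,.118,.093),fl=(-.1,.155,.06),fr=(-.1,-.155,.06),railL=(.1,.155,.086),tin=(-.011,.069,.118)).items(): print(nm,proj(C,[s2w(P0,l)])[0].round(1))
for nm in("crank_grip","crank_axis","tin","stand"):print(nm,[(np.round(x["centre"],1).tolist(),round(x["p"],2)) for x in env.tip_of("wrist",nm)[:2]])
```

```text
t 4.0 pos [0.4663 0.0903 0.2498] loc [-0.077   0.0541] yaw 78.4 tz [ 0.007 -0.01  -1.   ] F [ 0.03  0.1  -0.11] w 0.348 j [  1.  -2. 100.  -1.  81. -77.]
t 4.1 pos [0.4662 0.0901 0.2499] loc [-0.0771  0.0539] yaw 78.4 tz [ 0.007 -0.01  -1.   ] F [ 0.75 -0.02 -0.72] w 0.346 j [  1.  -2. 100.  -1.  81. -77.]
axis [376.4 192.4]
fl [404.6 155.4]
fr [138.8 157.9]
railL [398.4 316.4]
tin [331.8 248.4]
crank_grip [([409.3, 164.7], 0.6)]
crank_axis [([378.7, 191.1], 0.84)]
tin [([332.2, 223.2], 0.97)]
stand [([285.7, 215.6], 0.88), ([328.5, 225.2], 0.67)]
```

View pics/w2.png

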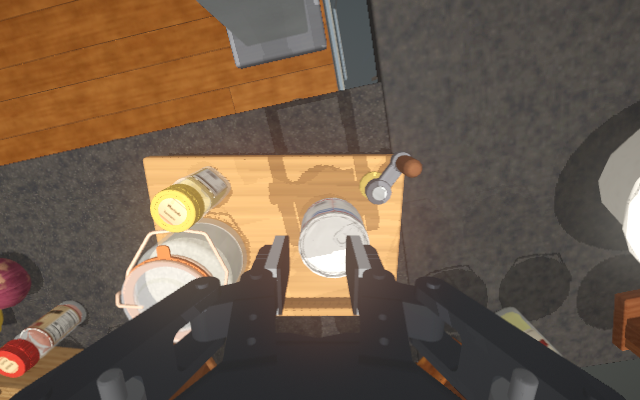

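Run:
```python
from h import *
C=cal("wrist")
W=lambda px,z:w2s(P0,onz(C,px,z)).round(4)
print("axis",W((378.7,191.3),.093),"net grip",W((409.3,164.7),.115),"grip top",W((413,166.5),.136),"tin net base",W((332.2,223.2),.06),"tin top",W((333,248),.118),"fr",W((143.5,157),.06),"fl",W((404.5,155),.06))
im=cv2.imread("pics/w2.png")[130:290,270:450];cv2.imwrite("pics/w2z.png",cv2.resize(im,None,fx=3.5,fy=3.5,interpolation=cv2.INTER_CUBIC))
```

```text
axis [-0.0661  0.1209] net grip [-0.0989  0.1449] grip top [-0.1009  0.142 ] tin net base [-0.0166  0.0722] tin top [-0.0113  0.0707] fr [-0.1009 -0.1489] fl [-0.1004  0.1554]
```

View pics/w2z.png

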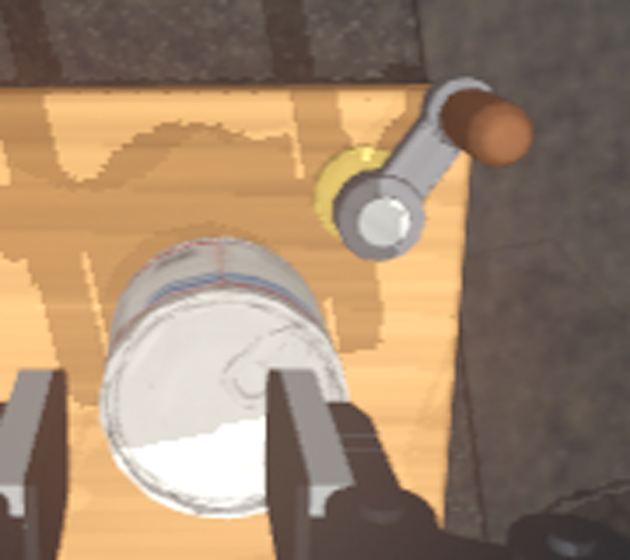

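Run:
```python
from h import *
plan(s2w(P0,(-.086,.069,.088)),np.pi/2-.1918,n=9)
```

```text
n 9 D [-0.0059  0.016  -0.1621] d [ 0.01   0.008 -0.01 ]
0.06, -0.04, 0.60, 0.01, 0.01, -0.01, 0.06, -0.04, 0.60, 0.01, 0.01, -0.01, 0.06, -0.04, 0.60, 0.01, 0.01, -0.01, 0.06, -0.04, 0.60, 0.01, 0.01, -0.01, 0.06, -0.04, 0.60, 0.01, 0.01, -0.01, 0.06, -0.04, 0.60, 0.01, 0.01, -0.01, 0.06, -0.03, 0.60, 0.01, 0.01, -0.01, 0.06, -0.03, 0.60, 0.01, 0.01, -0.01, 0.05, -0.03, 0.60, 0.01, 0.01, -0.01
```

Emit:
carry_out(
  series=[0.25, -0.16, 0, 0.05, 0.03, 0, 0.25, -0.16, 0, 0.02, 0.02, 0, 0, 0, 0.6, 0, 0, 0, 0, 0, 0.9, 0, 0, 0, 0, 0, 0.9, 0, 0, 0, 0, 0, 0.9, 0, 0, 0, 0, 0, 0.9, 0, 0, 0, 0, 0, 0.5, 0, 0, 0, 0, 0, 0, 0, 0, 0],
)

```text
t: 5.2
ee_pos: [0.4595, 0.1128, 0.107]
ee_rot: [-2.433, -1.986, -0.008]
contact_force: [-0.0, 0.4, -0.1]
grip_width: 0.348
```

Run:
```python
from h import *
st();plan(s2w(P0,(-.086,.069,.088)),np.pi/2-.1918,n=3)
snap("wrist","w3.png")
```

```text
t 5.2 pos [0.4595 0.1128 0.107 ] loc [-0.088   0.0749] yaw 78.5 tz [ 0.004  0.003 -1.   ] F [-0.    0.38 -0.05] w 0.348 j [  3.   7. 109.   0.  64. -75.]
n 3 D [ 0.0008 -0.0062 -0.019 ] d [ 0.003 -0.004 -0.01 ]
-0.07, 0.02, 0.21, 0.01, -0.01, -0.02, -0.07, 0.02, 0.21, 0.01, -0.01, -0.02, -0.07, 0.02, 0.21, 0.01, -0.01, -0.02
```

View pics/w3.png

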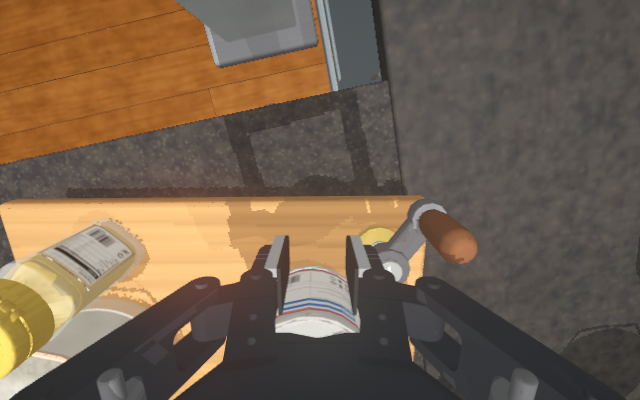

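Emit:
carry_out(
  series=[-0.14, 0, 0, 0, 0, 0, 0, 0, 0.33, 0, 0, 0, 0, 0, 0.3, 0, 0, 0, 0, 0.3, 0, 0, 0, 0, 0, 0.4, 0, 0, 0, 0, 0, 0.4, 0, 0, 0, 0, 0, 0, 0, 0, 0, 0],
)

```text
t: 5.95
ee_pos: [0.4987, 0.1019, 0.0926]
ee_rot: [2.429, 1.983, 0.022]
contact_force: [0.2, 0.5, -0.2]
grip_width: 0.352
```

Run:
```python
from h import *
st()
snap("wrist","w4.png")
```

```text
t 5.95 pos [0.4987 0.1019 0.0926] loc [-0.0474  0.0716] yaw 78.5 tz [ 0.015  0.004 -1.   ] F [ 0.17  0.52 -0.2 ] w 0.352 j [  2.  12. 105.   0.  62. -77.]
```

View pics/w4.png

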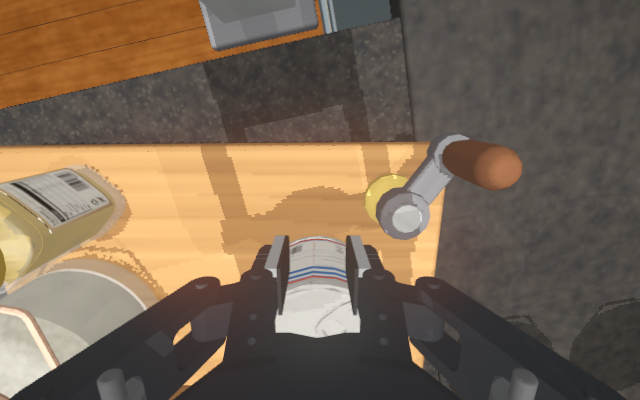

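Emit:
carry_out(
  series=[0, 0.35, 0.05, 0.1, 0, 0, 0, 0.35, 0, 0, 0, 0, 0, 0.35, 0, 0, 0, 0, 0, 0.2, 0, 0, 0, 0, 0, 0, 0, 0, 0, 0],
)

```text
t: 6.5
ee_pos: [0.5349, 0.0945, 0.0905]
ee_rot: [-2.426, -1.981, -0.001]
contact_force: [0.7, -0.5, -0.3]
grip_width: 0.353
```

Run:
```python
from h import *
st()
C=cal("top");snap("top","t5.png")
im=cv2.imread("pics/t5.png")[140:260,250:400];cv2.imwrite("pics/t5z.png",cv2.resize(im,None,fx=5,fy=5,interpolation=cv2.INTER_CUBIC))
```

```text
t 6.5 pos [0.5349 0.0945 0.0905] loc [-0.0105  0.0713] yaw 78.5 tz [-0.006  0.008 -1.   ] F [ 0.69 -0.54 -0.26] w 0.353 j [  1.  17.  99.   1.  64. -78.]
```

View pics/t5z.png

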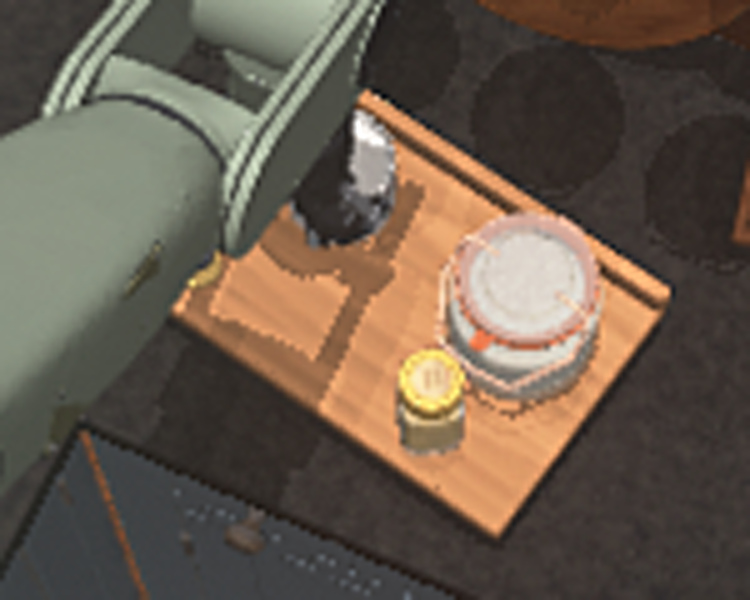

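Emit:
carry_out(
  series=[0, 0.15, 0, 0, 0, 0, 0, 0.12, 0, 0, 0, 0, 0, 0.1, 0, 0, 0, 0, 0, 0, 0, 0, 0, 0],
)

```text
t: 6.95
ee_pos: [0.5449, 0.0926, 0.0903]
ee_rot: [-2.424, -1.981, 0.001]
contact_force: [-0.2, -0.4, 0.4]
grip_width: 0.348
```

Run:
```python
from h import *
st()
C=cal("top");snap("top","t6.png");snap("wrist","w6.png")
im=cv2.imread("pics/t6.png")[140:260,250:400];cv2.imwrite("pics/t6z.png",cv2.resize(im,None,fx=5,fy=5,interpolation=cv2.INTER_CUBIC))
```

```text
t 6.95 pos [0.5449 0.0926 0.0903] loc [-0.0003  0.0713] yaw 78.5 tz [-0.008  0.008 -1.   ] F [-0.2  -0.38  0.44] w 0.348 j [  0.  18.  98.   1.  65. -78.]
```

View pics/t6z.png

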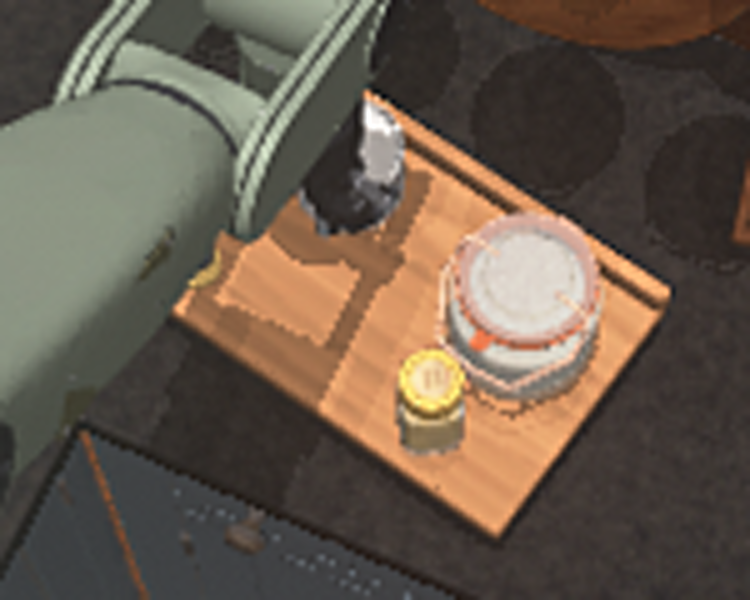

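View pics/w6.png

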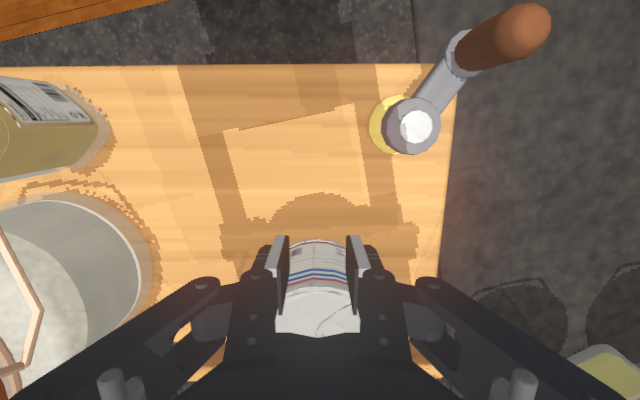

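Emit:
carry_out(
  series=[0, 0.12, 0, 0, 0, 0, 0, 0.06, 0, 0, 0, 0],
)

```text
t: 7.25
ee_pos: [0.5497, 0.0916, 0.0902]
ee_rot: [-2.423, -1.981, 0.003]
contact_force: [-1.3, 0.6, 1.0]
grip_width: 0.351
```

Run:
```python
from h import *
st()
C=cal("top");snap("top","t7.png")
im=cv2.imread("pics/t7.png")[140:260,250:400];im=cv2.resize(im,None,fx=5,fy=5,interpolation=cv2.INTER_CUBIC)
for x in (.042,.050):
  a=np.linspace(0,6.28,60);pt=[s2w(P0,(x+.0375*np.cos(t),.072+.0375*np.sin(t),.118)) for t in a]
  q=((proj(C,pt)-[250,140]+.4)*5).astype(int);cv2.polylines(im,[q.reshape(-1,1,2)],False,(0,0,255) if x<.045 else (0,255,0),1)
cv2.imwrite("pics/t7z.png",im)
```

```text
t 7.25 pos [0.5497 0.0916 0.0902] loc [0.0046 0.0713] yaw 78.5 tz [-0.009  0.008 -1.   ] F [-1.29  0.62  1.03] w 0.351 j [  0.  18.  97.   1.  65. -78.]
```

View pics/t7z.png

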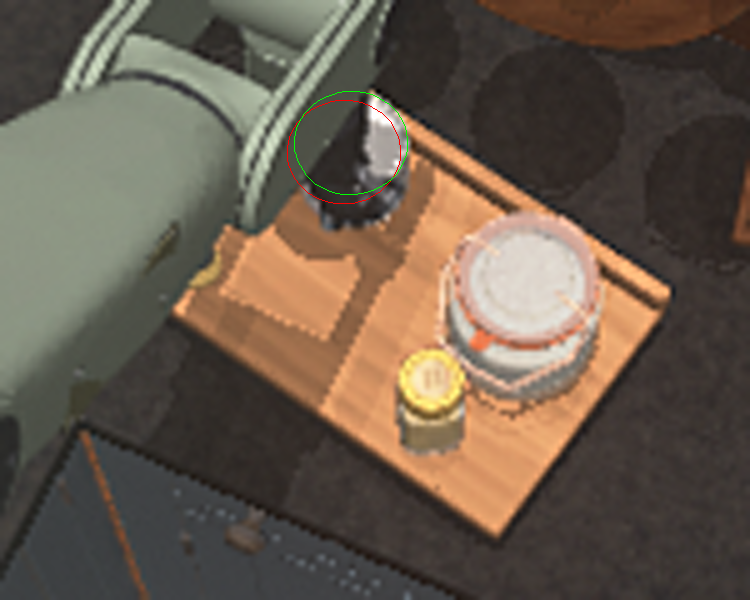

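Emit:
carry_out(
  series=[0, -0.5, 0, 0, 0, 0, 0, -0.6, -0.1, 0, 0, 0, 0, 0, -0.8, 0, 0, 0, 0, 0, -1, 0, 0, 0, 0, 0, -1, 0, 0, 0, 0, 0, -0.8, 0, 0, 0, 0, 0, 0, 0, 0, 0],
  fingers=0,
)

```text
t: 8.0
ee_pos: [0.519, 0.0967, 0.2042]
ee_rot: [-2.426, -1.982, -0.001]
contact_force: [1.5, -1.2, 1.6]
grip_width: 0.501
```

Run:
```python
from h import *
st()
q=.6;l=(-.0655-.04*np.cos(q),.1195+.04*np.sin(q),.2)
plan(s2w(P0,l),np.pi/2-q-.1918)
```

```text
t 8.0 pos [0.519  0.0967 0.2042] loc [-0.0265  0.0704] yaw 78.5 tz [-0.005  0.007 -1.   ] F [ 1.53 -1.19  1.62] w 0.501 j [  1.   7.  96.   0.  77. -78.]
n 5 D [-0.057   0.0841 -0.0042] d [-0.008 -0.004  0.591]
0.47, -0.48, 0.03, -0.01, -0.01, 0.79, 0.41, -0.54, 0.03, -0.01, -0.01, 0.79, 0.35, -0.58, 0.03, -0.01, -0.01, 0.79, 0.28, -0.62, 0.03, -0.01, -0.01, 0.79, 0.20, -0.65, 0.03, -0.01, -0.01, 0.79
```

Emit:
carry_out(
  series=[0.47, -0.48, 0, 0, 0, 0.79, 0.41, -0.54, 0, 0, 0, 0.79, 0.35, -0.58, 0, 0, 0, 0.79, 0.28, -0.62, 0, 0, 0, 0.79, 0.2, -0.65, 0, 0, 0, 0.79, 0, 0, 0, 0, 0, 0, 0, 0, 0, 0, 0, 0],
)

```text
t: 8.7
ee_pos: [0.4611, 0.1824, 0.1992]
ee_rot: [-2.915, -1.152, 0.006]
contact_force: [1.0, 0.2, 0.1]
grip_width: 0.501
```

Run:
```python
from h import *
st()
q=.6;l=(-.0655-.04*np.cos(q),.1195+.04*np.sin(q),.18)
plan(s2w(P0,l),np.pi/2-q-.1918)
C=cal("wrist");snap("wrist","w8.png");snap("top","t8.png")
im=cv2.imread("pics/t8.png")[140:260,250:400];cv2.imwrite("pics/t8z.png",cv2.resize(im,None,fx=5,fy=5,interpolation=cv2.INTER_CUBIC))
```

```text
t 8.7 pos [0.4611 0.1824 0.1992] loc [-0.0997  0.1436] yaw 43.1 tz [-0.006  0.005 -1.   ] F [1.04 0.2  0.09] w 0.501 j [ 11.   4. 101.   0.  76. -32.]
n 1 D [ 0.0009 -0.0017 -0.0192] d [-0.008  0.001 -0.026]
-0.02, 0.07, 0.64, -0.05, 0.01, -0.17
```

View pics/w8.png

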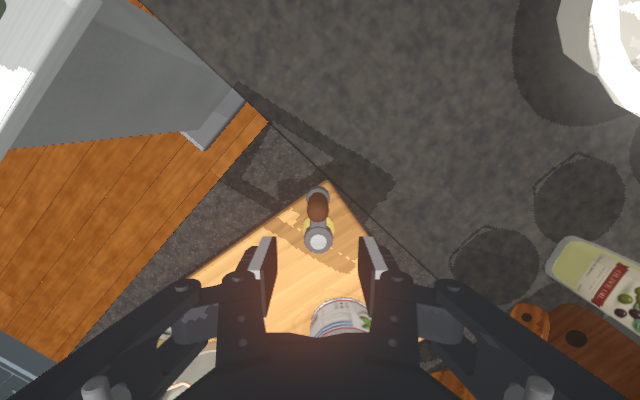

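View pics/t8z.png

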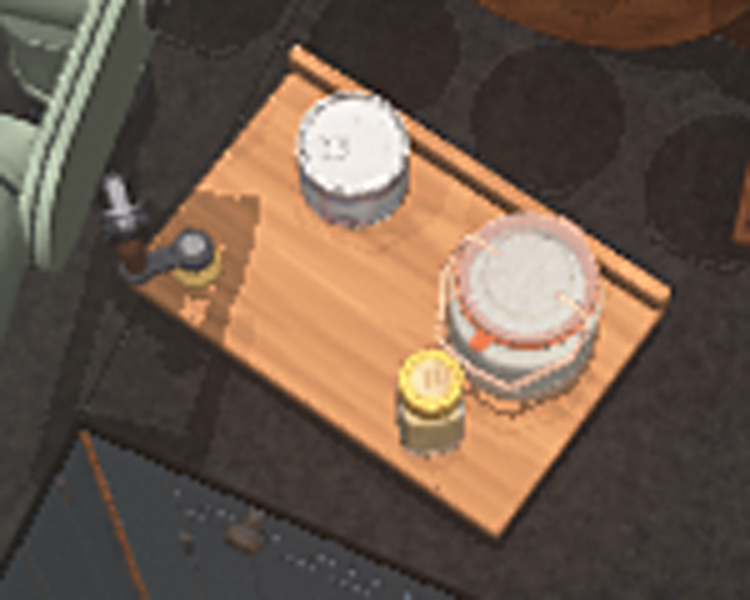

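Run:
```python
from h import *
C=cal("wrist")
W=lambda px,z:w2s(P0,onz(C,px,z)).round(4)
print(W((318.5,204),.136),W((318.5,242),.096))
for nm in("crank_grip","crank_axis"):print(nm,[(np.round(x["centre"],1).tolist(),round(x["p"],2)) for x in env.tip_of("wrist",nm)[:2]])
s=env.sense();RR=R.from_rotvec(s["ee_rot"])
for px,z in(((318.5,204),.136),((318.5,242),.096)): print(RR.inv().apply(onz(C,px,z)-s["ee_pos"]))
im=cv2.imread("pics/w8.png")[170:270,260:380];cv2.imwrite("pics/w8z.png",cv2.resize(im,None,fx=5,fy=5,interpolation=cv2.INTER_CUBIC))
```

```text
[-0.1039  0.1483] [-0.0639  0.1196]
crank_grip [([316.6, 205.2], 0.75)]
crank_axis [([318.8, 239.2], 0.87), ([319.2, 207.7], 0.2)]
[ 0.00131442 -0.00648229  0.06390125]
[0.00156393 0.04301886 0.10351404]
```

View pics/w8z.png

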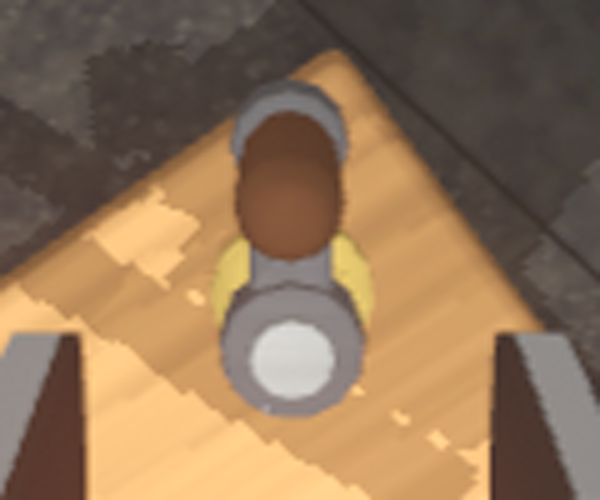

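Emit:
carry_out(
  series=[0.03, 0.07, 0.7, 0, 0, 0, 0, 0, 0.9, 0, 0, 0, 0, 0, 0.8, 0, 0, 0, 0, 0, 0.3, 0, 0, 0, 0, 0, 0, 0, 0, 0],
)

```text
t: 9.4
ee_pos: [0.4685, 0.1789, 0.1185]
ee_rot: [-2.92, -1.146, -0.006]
contact_force: [0.3, -0.3, -0.0]
grip_width: 0.501
```

Run:
```python
from h import *
st();snap("wrist","w9.png");snap("scene","s9.png")
im=cv2.imread("pics/s9.png")[120:260,250:390];cv2.imwrite("pics/s9z.png",cv2.resize(im,None,fx=4,fy=4,interpolation=cv2.INTER_CUBIC))
```

```text
t 9.4 pos [0.4685 0.1789 0.1185] loc [-0.0918  0.1415] yaw 42.8 tz [ 0.002  0.006 -1.   ] F [ 0.32 -0.28 -0.03] w 0.501 j [ 11.  10. 105.   0.  66. -32.]
```

View pics/w9.png

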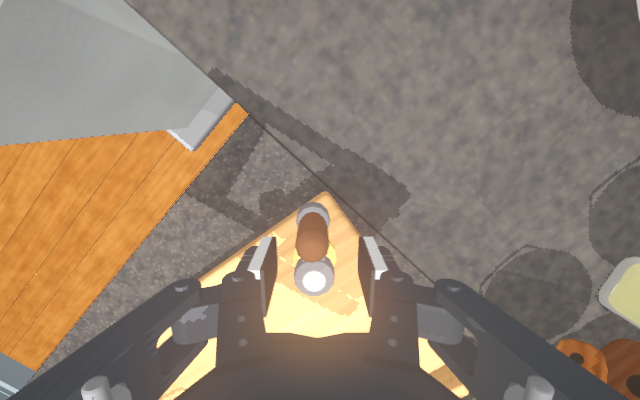

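View pics/s9z.png

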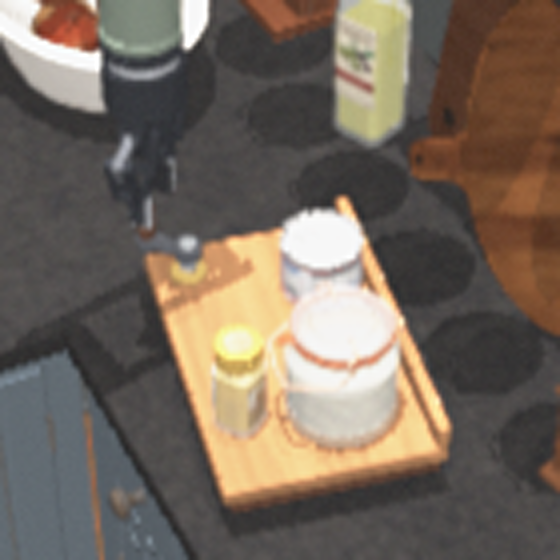

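Emit:
carry_out(
  series=[-0.07, -0.18, 0.1, 0, 0, 0, 0, 0, 0, 0, 0, 0, 0, 0, 0, 0, 0, 0, 0, 0, 0, 0, 0, 0],
  fingers=-0.48,
  newtons=20,
)

```text
t: 9.9
ee_pos: [0.466, 0.1823, 0.1204]
ee_rot: [-2.921, -1.147, -0.019]
contact_force: [-1.5, -1.1, -0.1]
grip_width: 0.259
```

Run:
```python
from h import *
st();snap("wrist","w10.png")
```

```text
t 9.9 pos [0.466  0.1823 0.1204] loc [-0.0948  0.1444] yaw 42.9 tz [ 0.01   0.007 -1.   ] F [-1.46 -1.05 -0.09] w 0.259 j [ 11.   9. 105.   0.  65. -32.]
```

View pics/w10.png

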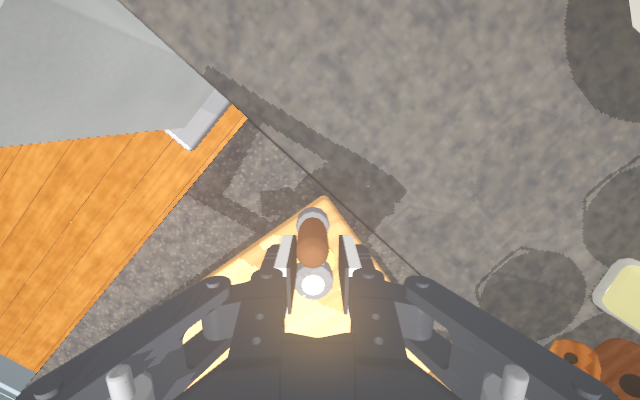

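Emit:
carry_out(
  series=[0.16, 0, 0.06, 0, 0, 0.8, 0.16, 0.01, 0.06, 0, 0, 0.8, 0.16, 0.01, 0.05, 0, 0, 0.8, 0.16, 0.01, 0.01, 0, 0, 0.8, 0.16, 0.01, 0.01, 0, 0, 0.8, 0, 0, 0, 0, 0, 0],
)

```text
t: 10.55
ee_pos: [0.4882, 0.1927, 0.1165]
ee_rot: [-3.13, -0.197, -0.018]
contact_force: [0.4, 0.3, 0.0]
grip_width: 0.254
```

```bash
cat >> h.py <<'E'
A=np.array([-.065,.1195])
def ck():
    s=env.sense();r=w2s(P0,s["ee_pos"])-A;x=R.from_rotvec(s["ee_rot"]).as_matrix()
    yaw=np.arctan2(x[1,0],x[0,0])-P0[2]
    # position angle -> q ; tool angle -> q (mod pi)
    qp=(np.pi-np.arctan2(r[1],r[0]))%(2*np.pi);qt=(np.pi/2-yaw)%(2*np.pi)
    print("r",np.hypot(*r).round(4),"q_pos",qp.round(3),"q_tool",qt.round(3),"Ftool",(x.T@s["contact_force"]).round(2))
    st()
E
python3 - <<'E'
from h import *
ck()
E
```

```text
r 0.0406 q_pos 1.322 q_tool 1.253 Ftool [ 0.48 -0.28 -0.01]
t 10.55 pos [0.4882 0.1927 0.1165] loc [-0.075   0.1588] yaw 7.2 tz [ 0.011  0.006 -1.   ] F [0.44 0.34 0.02] w 0.254 j [ 12.  12. 102.   0.  65.   5.]
```

Emit:
carry_out(
  series=[0.16, 0.01, 0.01, 0, 0, 0.83, 0.16, 0.01, 0.01, 0, 0, 0.83, 0.16, 0.01, 0.01, 0, 0, 0.83, 0.16, 0.01, 0.01, 0, 0, 0.8, 0.16, 0.01, 0.01, 0, 0, 0.8, 0.16, 0.01, 0.01, 0, 0, 0.8, 0.16, 0.01, 0.01, 0, 0, 0.8, 0.16, 0.01, 0.01, 0, 0, 0.8, 0.16, 0.01, 0.01, 0, 0, 0.8, 0, 0, 0, 0, 0, 0],
)

```text
t: 11.55
ee_pos: [0.5237, 0.1764, 0.1149]
ee_rot: [-2.76, 1.476, -0.003]
contact_force: [0.3, -0.6, 0.3]
grip_width: 0.263
```

Run:
```python
from h import *
ck();snap("wrist","w11.png")
```

```text
r 0.041 q_pos 2.318 q_tool 2.361 Ftool [ 0.66  0.04 -0.3 ]
t 11.55 pos [0.5237 0.1764 0.1149] loc [-0.0371  0.1496] yaw -56.3 tz [ 0.007  0.009 -1.   ] F [ 0.33 -0.57  0.29] w 0.263 j [ 9. 15. 98.  0. 66. 65.]
```

View pics/w11.png

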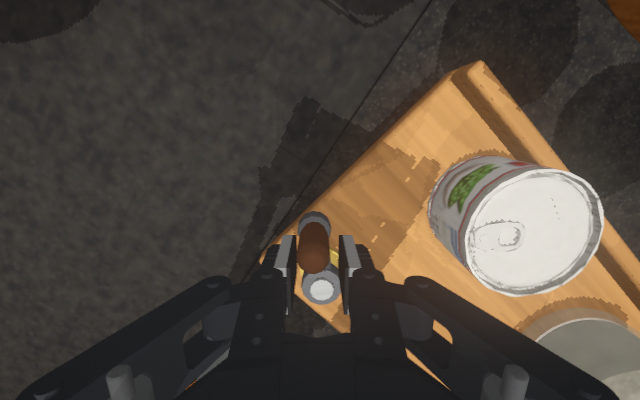

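Emit:
carry_out(
  series=[0.18, 0.01, 0.01, 0, 0, 0.8, 0.17, 0.01, 0.01, 0, 0, 0.8, 0.17, 0.01, 0.01, 0, 0, 0.8, 0.17, 0.01, 0.01, 0, 0, 0.8, 0.17, 0.01, 0.01, 0, 0, 0.8, 0.17, 0.01, 0.01, 0, 0, 0.8, 0.17, 0.01, 0.01, 0, 0, 0.8, 0.17, 0.01, 0.01, 0, 0, 0.8, 0.17, 0.01, 0.01, 0, 0, 0.8, 0.17, 0.01, 0.01, 0, 0, 0.8],
)

```text
t: 12.6
ee_pos: [0.5262, 0.1337, 0.1137]
ee_rot: [-1.433, 2.766, 0.013]
contact_force: [1.0, 1.0, -1.0]
grip_width: 0.257
```

Run:
```python
from h import *
ck()
```

```text
r 0.0402 q_pos 3.428 q_tool 3.564 Ftool [-1.34 -0.25  1.06]
t 12.6 pos [0.5262 0.1337 0.1137] loc [-0.0265  0.1081] yaw -125.2 tz [ 0.02   0.019 -1.   ] F [ 1.    0.97 -1.02] w 0.257 j [  5.  14. 100.   1.  65. 129.]
```

Emit:
carry_out(
  series=[0.18, 0.01, 0.01, 0, 0.09, 0.6, 0.18, 0.01, 0.01, 0, 0.09, 0.6, 0.1, 0, 0, 0, 0, 0, 0, 0, 0, 0, 0, 0],
)

```text
t: 13.0
ee_pos: [0.5189, 0.1239, 0.1144]
ee_rot: [-1.196, 2.896, -0.006]
contact_force: [0.2, -0.1, -0.6]
grip_width: 0.255
```

Run:
```python
from h import *
ck();snap("wrist","w12.png")
```

```text
r 0.0401 q_pos 3.734 q_tool 3.737 Ftool [-0.08 -0.23  0.58]
t 13.0 pos [0.5189 0.1239 0.1144] loc [-0.0318  0.0971] yaw -135.1 tz [ 0.009 -0.    -1.   ] F [ 0.22 -0.1  -0.58] w 0.255 j [  4.  13. 101.  -0.  66. 139.]
```

View pics/w12.png

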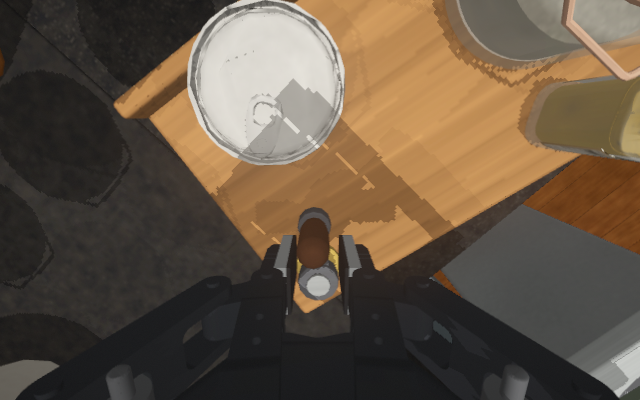

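Emit:
carry_out(
  series=[0, 0, 0, 0, 0, 0, 0, 0, 0, 0, 0, 0, 0, 0, -0.5, 0, 0, 0, 0, 0, -0.8, 0, 0, 0, 0, 0, -0.6, 0, 0, 0, 0, 0, 0, 0, 0, -0.7, 0, 0, 0, 0, 0, -1, 0, 0, 0, 0, 0, -1, 0, 0, 0, 0, 0, -1, 0, 0, 0, 0, 0, -1],
  fingers=0,
)

```text
t: 14.05
ee_pos: [0.5167, 0.1246, 0.1731]
ee_rot: [-2.141, 2.294, -0.006]
contact_force: [0.1, -1.1, -0.6]
grip_width: 0.496
```

Emit:
carry_out(
  series=[0, 0, 0, 0, 0, -1, 0, 0, 0, 0, 0, -1, 0, 0, 0, 0, 0, -1, 0, 0, 0, 0, 0, -1, 0, 0, 0, 0, 0, -1, 0, 0, 0, 0, 0, -1, 0, 0, 0, 0, 0, -1, 0, 0, 0, 0, 0, -1, 0, 0, 0, 0, 0, -1, 0, 0, 0, 0, 0, -1],
)

```text
t: 15.05
ee_pos: [0.515, 0.1252, 0.1719]
ee_rot: [-3.134, 0.219, -0.002]
contact_force: [-0.8, -0.2, -0.5]
grip_width: 0.504
```

Run:
```python
from h import *
ck()
q=3.68;l=np.r_[A+.04*np.array([-np.cos(q),np.sin(q)]),.17]
plan(s2w(P0,l),np.pi/2-q-.1918+np.pi+.17,turn=-1)
```

```text
r 0.0364 q_pos 3.786 q_tool 1.518 Ftool [-0.75  0.27  0.54]
t 15.05 pos [0.515  0.1252 0.1719] loc [-0.0359  0.0976] yaw -8.0 tz [ 0.001 -0.    -1.   ] F [-0.78 -0.16 -0.54] w 0.504 j [ 4.  9. 98. -0. 73. 12.]
n 9 D [ 0.0054  0.0003 -0.0019] d [ 1.00e-03 -1.00e-03 -1.15e+00]
0.02, -0.00, 0.01, 0, 0, -0.85, 0.02, 0, 0.01, 0, 0, -0.85, 0.02, 0, 0.01, 0, 0, -0.85, 0.02, 0, 0.01, 0, 0, -0.85, 0.02, 0.01, 0.01, 0, 0, -0.85, 0.02, 0.01, 0.01, 0, 0, -0.85, 0.02, 0.01, 0.01, 0, 0, -0.85, 0.02, 0.01, 0.01, 0, 0, -0.85, 0.01, 0.01, 0.01, 0, 0, -0.85
```

Emit:
carry_out(
  series=[0.02, 0, 0.01, 0, 0, -0.85, 0.02, 0, 0.01, 0, 0, -0.85, 0.02, 0, 0.01, 0, 0, -0.85, 0.02, 0, 0.01, 0, 0, -0.85, 0.02, 0.01, 0.01, 0, 0, -0.85, 0.02, 0.01, 0.01, 0, 0, -0.85, 0.02, 0.01, 0.01, 0, 0, -0.85, 0.02, 0.01, 0.01, 0, 0, -0.85, 0.01, 0.01, 0.01, 0, 0, -0.85, 0, 0, 0, 0, 0, 0],
)

```text
t: 16.05
ee_pos: [0.5188, 0.1263, 0.1678]
ee_rot: [-2.702, -1.599, 0.004]
contact_force: [-0.1, 0.7, -0.2]
grip_width: 0.499
```

Run:
```python
from h import *
ck()
q=3.68;l=np.r_[A+.04*np.array([-np.cos(q),np.sin(q)]),.112]
plan(s2w(P0,l),np.pi/2-q-.1918+np.pi+.17)
snap("wrist","w13.png")
snap("top","t13.png")
im=cv2.imread("pics/t13.png")[140:260,250:400];cv2.imwrite("pics/t13z.png",cv2.resize(im,None,fx=5,fy=5,interpolation=cv2.INTER_CUBIC))
```

```text
r 0.0383 q_pos 3.691 q_tool 0.31 Ftool [ 0.55 -0.42  0.19]
t 16.05 pos [0.5188 0.1263 0.1678] loc [-0.0323  0.0995] yaw 61.2 tz [-0.003  0.    -1.   ] F [-0.11  0.68 -0.19] w 0.499 j [  4.  10.  97.   0.  73. -57.]
n 3 D [ 0.0016 -0.0008 -0.0558] d [-0.003  0.001  0.058]
0, 0.02, 0.62, -0.01, 0, 0.13, 0, 0.02, 0.62, -0.01, 0, 0.13, 0, 0.02, 0.62, -0.01, 0, 0.13
```

View pics/w13.png

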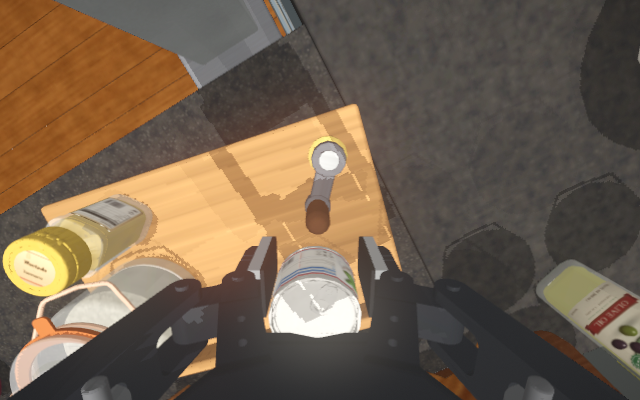

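View pics/t13z.png

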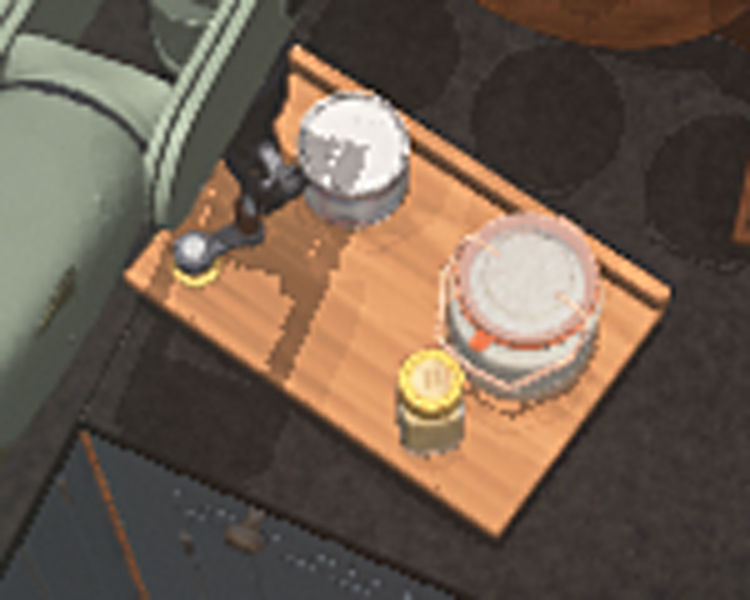

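Emit:
carry_out(
  series=[0, 0.02, 0.65, 0, 0, 0.13, 0, 0, 0.65, 0, 0, 0.13, 0, 0, 0.5, 0, 0, 0.13, 0, 0, 0, 0, 0, 0],
)

```text
t: 16.55
ee_pos: [0.5204, 0.1262, 0.1136]
ee_rot: [-2.759, -1.502, -0.001]
contact_force: [-0.4, -0.2, 0.6]
grip_width: 0.503
```

Run:
```python
from h import *
ck()
q=3.68;l=np.r_[A+.04*np.array([-np.cos(q),np.sin(q)]),.112]
plan(s2w(P0,l),np.pi/2-q-.1918+np.pi+.17)
```

```text
r 0.0396 q_pos 3.667 q_tool 0.382 Ftool [-0.33 -0.21 -0.64]
t 16.55 pos [0.5204 0.1262 0.1136] loc [-0.0308  0.0997] yaw 57.1 tz [ 0.  0. -1.] F [-0.35 -0.17  0.63] w 0.503 j [  4.  14. 100.   0.  66. -53.]
n 1 D [-0.     -0.0007 -0.0016] d [ 0.    -0.    -0.013]
-0.02, 0.01, 0.05, 0, 0, -0.09
```

Emit:
carry_out(
  series=[0, 0, 0, 0, 0, 0, 0, 0, 0, 0, 0, 0, -0.157, -0.03, 0.01, 0, 0, 0.8, -0.157, -0.03, 0.01, 0, 0, 0.8, -0.157, -0.03, 0.01, 0, 0, 0.8, -0.157, -0.03, 0.01, 0, 0, 0.8, -0.157, -0.03, 0.01, 0, 0, 0.8, -0.157, -0.03, 0.01, 0, 0, 0.8, 0, 0, 0, 0, 0, 0],
  fingers=-0.48,
)

```text
t: 17.45
ee_pos: [0.5028, 0.1141, 0.1209]
ee_rot: [-3.116, -0.385, -0.032]
contact_force: [0.1, -0.4, 0.4]
grip_width: 0.258
```

Run:
```python
from h import *
ck();snap("wrist","w14.png")
```

```text
r 0.04 q_pos 4.21 q_tool 1.133 Ftool [ 0.01  0.42 -0.37]
t 17.45 pos [0.5028 0.1141 0.1209] loc [-0.0457  0.0844] yaw 14.1 tz [ 0.02   0.004 -1.   ] F [ 0.1  -0.41  0.37] w 0.258 j [  3.  10. 103.   0.  65. -11.]
```

View pics/w14.png

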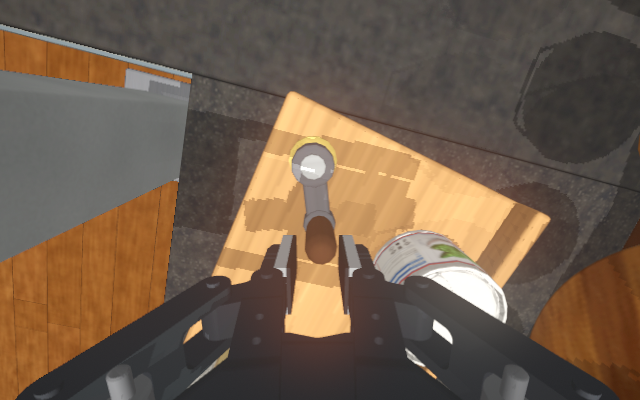

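Emit:
carry_out(
  series=[-0.17, 0, 0.05, 0, -0.04, 0.75, -0.17, 0, 0.05, 0, -0.04, 0.75, -0.17, 0, 0.05, 0, -0.04, 0.75, -0.17, 0, 0.05, 0, 0, 0.75, -0.165, 0, 0.05, 0, 0, 0.8, -0.165, -0.01, 0.05, 0, 0, 0.8, -0.165, -0.01, 0.03, 0, 0, 0.8, -0.165, -0.01, 0.02, 0, 0, 0.8, 0, 0, 0, 0, 0, 0],
)

```text
t: 18.4
ee_pos: [0.477, 0.1192, 0.1193]
ee_rot: [-2.946, 1.068, -0.043]
contact_force: [0.8, 0.3, -0.8]
grip_width: 0.26
```

Run:
```python
from h import *
ck()
```

```text
r 0.0357 q_pos 4.91 q_tool 2.075 Ftool [ 0.43 -0.74  0.85]
t 18.4 pos [0.477  0.1192 0.1193] loc [-0.072   0.0845] yaw -39.9 tz [ 0.028 -0.002 -1.   ] F [ 0.83  0.29 -0.83] w 0.26 j [  4.   7. 107.  -0.  64.  44.]
```

```bash
cat >> h.py <<'E'
def arc(q1,z1,n,qt1=None,flip=True,g=1.1):
    s=env.sense();p=np.array(s["ee_pos"]);Rm=R.from_rotvec(s["ee_rot"])
    r=w2s(P0,p)-A;r0=np.hypot(*r);q0=(np.pi-np.arctan2(r[1],r[0]))%(2*np.pi)
    if q1-q0>np.pi: q0+=2*np.pi
    qt1=q1 if qt1 is None else qt1
    yaw=np.pi/2-qt1+P0[2]+(np.pi if flip else 0)
    T=R.from_matrix(np.array([[np.cos(yaw),np.sin(yaw),0],[np.sin(yaw),-np.cos(yaw),0],[0,0,-1]]))
    d=(Rm.inv()*T).as_rotvec()
    prev=p
    for i in range(n):
        f=(i+1)/n;q=q0+(q1-q0)*f;rr=r0+(.04-r0)*min(1,2*f)
        w=s2w(P0,np.r_[A+rr*np.array([-np.cos(q),np.sin(q)]),p[2]+(z1-p[2])*f])
        Ri=Rm*R.from_rotvec(d*i/n)
        row=np.r_[Ri.inv().apply(w-prev)/.03*g,d/n/.15];prev=w
        print(", ".join("%.2f"%v for v in row))
E
python3 - <<'E'
from h import *
arc(5.7,.110,8,qt1=5.85)
E
```

```text
-0.12, 0.07, 0.04, -0.02, -0.01, 0.53
-0.12, 0.07, 0.04, -0.02, -0.01, 0.53
-0.13, 0.07, 0.04, -0.02, -0.01, 0.53
-0.13, 0.07, 0.04, -0.02, -0.01, 0.53
-0.14, 0.03, 0.04, -0.02, -0.01, 0.53
-0.14, 0.02, 0.04, -0.02, -0.01, 0.53
-0.14, 0.02, 0.04, -0.02, -0.01, 0.53
-0.14, 0.02, 0.04, -0.02, -0.01, 0.53
```

Emit:
carry_out(
  series=[-0.13, 0.07, 0.08, -0.04, -0.02, 0.5, -0.13, 0.07, 0.08, -0.04, -0.02, 0.5, -0.14, 0.06, 0.08, -0.04, -0.02, 0.5, -0.14, 0.05, 0.08, -0.04, -0.02, 0.5, -0.15, 0.03, 0.08, -0.04, -0.02, 0.5, -0.15, 0.02, 0.08, -0.04, -0.02, 0.5, -0.15, 0.02, 0.06, -0.02, -0.01, 0.5, -0.15, 0.02, 0.06, -0.02, -0.01, 0.5, 0, 0, 0, 0, 0, 0],
)

```text
t: 19.3
ee_pos: [0.4593, 0.1395, 0.1073]
ee_rot: [2.513, -1.869, 0.008]
contact_force: [-0.2, -0.9, 0.2]
grip_width: 0.26
```

Run:
```python
from h import *
ck()
arc(6.3,.108,8,qt1=6.4)
snap("wrist","w15.png")
```

```text
r 0.0337 q_pos 5.706 q_tool 2.658 Ftool [ 0.81  0.45 -0.15]
t 19.3 pos [0.4593 0.1395 0.1073] loc [-0.0933  0.1011] yaw -73.3 tz [-0.002 -0.01  -1.   ] F [-0.2  -0.91  0.16] w 0.26 j [  7.   8. 108.  -1.  64.  81.]
-0.09, 0.06, -0.00, 0.00, -0.01, 0.50
-0.09, 0.06, -0.00, 0.00, -0.01, 0.50
-0.10, 0.06, -0.00, 0.00, -0.01, 0.50
-0.10, 0.06, -0.00, 0.00, -0.01, 0.50
-0.11, 0.01, -0.00, 0.00, -0.01, 0.50
-0.11, 0.01, -0.00, 0.00, -0.01, 0.50
-0.11, 0.01, -0.00, 0.00, -0.01, 0.50
-0.11, 0.01, -0.00, 0.00, -0.01, 0.50
```

View pics/w15.png

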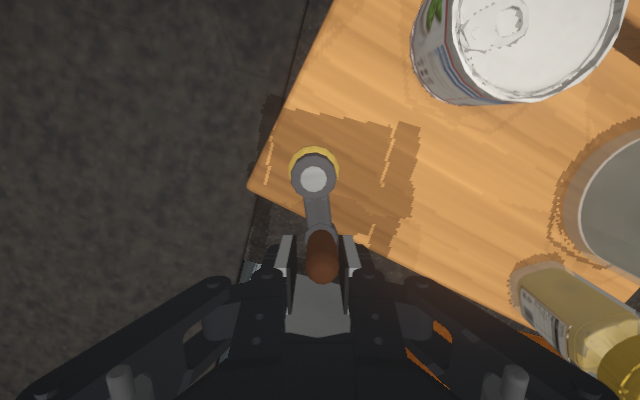

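Emit:
carry_out(
  series=[-0.1, 0.11, 0, 0, 0, 0.5, -0.1, 0.11, 0, 0, 0, 0.5, -0.11, 0.08, 0, 0, 0, 0.5, -0.12, 0.06, 0, 0, 0, 0.5, -0.13, 0.02, 0, 0, 0, 0.5, -0.13, 0.02, 0, 0, 0, 0.5, -0.13, 0.02, 0, 0, 0, 0.5, -0.13, 0.02, 0, 0, 0, 0.5, 0, 0, 0, 0, 0, 0],
)

```text
t: 20.25
ee_pos: [0.4507, 0.1641, 0.1097]
ee_rot: [1.866, -2.525, 0.022]
contact_force: [0.8, 1.2, -0.5]
grip_width: 0.263
```

Run:
```python
from h import *
ck()
arc(7.15,.106,8,qt1=7.1)
snap("wrist","w16.png")
```

```text
r 0.0416 q_pos 0.098 q_tool 3.247 Ftool [-1.35 -0.44  0.53]
t 20.25 pos [0.4507 0.1641 0.1097] loc [-0.1064  0.1236] yaw -107.1 tz [ 0.007 -0.012 -1.   ] F [ 0.82  1.15 -0.54] w 0.263 j [ 10.   8. 108.  -1.  64. 118.]
-0.15, -0.02, 0.02, -0.01, -0.00, 0.59
-0.14, -0.02, 0.02, -0.01, -0.00, 0.59
-0.14, -0.02, 0.02, -0.01, -0.00, 0.59
-0.14, -0.02, 0.02, -0.01, -0.00, 0.59
-0.14, -0.01, 0.02, -0.01, -0.00, 0.59
-0.14, -0.01, 0.02, -0.01, -0.00, 0.59
-0.14, -0.01, 0.02, -0.01, -0.00, 0.59
-0.14, -0.01, 0.02, -0.01, -0.00, 0.59
```

View pics/w16.png

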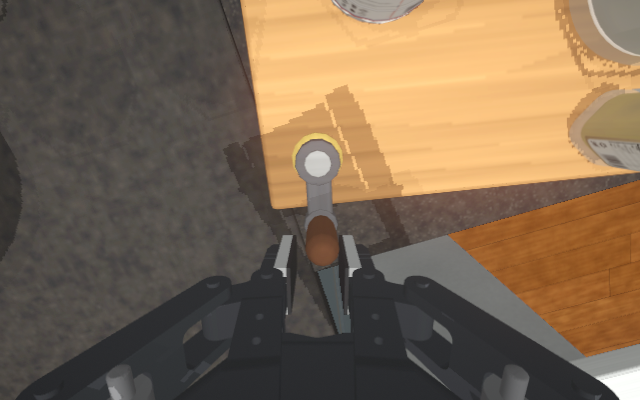

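Run:
```python
from h import *
arc(7.2,.106,8,qt1=6.88)
```

```text
-0.16, -0.02, 0.02, -0.01, -0.01, 0.41
-0.15, -0.03, 0.02, -0.01, -0.01, 0.41
-0.15, -0.03, 0.02, -0.01, -0.01, 0.41
-0.15, -0.04, 0.02, -0.01, -0.01, 0.41
-0.15, -0.03, 0.02, -0.01, -0.01, 0.41
-0.15, -0.04, 0.02, -0.01, -0.01, 0.41
-0.14, -0.04, 0.02, -0.01, -0.01, 0.41
-0.14, -0.05, 0.02, -0.01, -0.01, 0.41
```

Emit:
carry_out(
  series=[-0.16, -0.02, 0.03, 0, 0, 0.4, -0.15, -0.03, 0.03, 0, 0, 0.4, -0.15, -0.03, 0.03, 0, 0, 0.4, -0.15, -0.04, 0.02, 0, 0, 0.4, -0.15, -0.04, 0.02, 0, 0, 0.4, -0.15, -0.04, 0.02, 0, 0, 0.4, 0, 0, 0, 0, 0, 0],
)

```text
t: 21.0
ee_pos: [0.4664, 0.1839, 0.1051]
ee_rot: [1.397, -2.807, 0.022]
contact_force: [0.0, -1.2, -0.6]
grip_width: 0.261
```

Run:
```python
from h import *
ck()
arc(7.2,.106,2,qt1=6.88)
snap("wrist","w17.png")
```

```text
r 0.0399 q_pos 0.726 q_tool 3.597 Ftool [ 0.97 -0.76  0.67]
t 21.0 pos [0.4664 0.1839 0.1051] loc [-0.0948  0.146 ] yaw -127.1 tz [ 0.001 -0.015 -1.   ] F [ 0.02 -1.24 -0.65] w 0.261 j [ 12.  11. 105.  -1.  64. 140.]
-0.13, -0.04, -0.02, -0.03, -0.04, 0.47
-0.13, -0.05, -0.02, -0.03, -0.04, 0.47
```

View pics/w17.png

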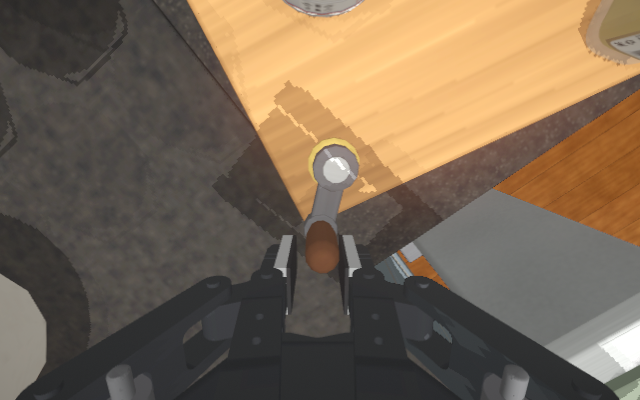

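Emit:
carry_out(
  series=[-0.14, -0.05, 0, 0, 0, 0.3, -0.12, -0.04, 0, 0, 0, 0.2, 0, 0, 0, 0, 0, 0],
)

```text
t: 21.35
ee_pos: [0.4718, 0.1875, 0.1047]
ee_rot: [1.298, -2.851, 0.021]
contact_force: [-0.0, -0.1, 0.2]
grip_width: 0.262
```

Run:
```python
from h import *
ck()
```

```text
r 0.04 q_pos 0.89 q_tool 3.666 Ftool [ 0.09 -0.06 -0.15]
t 21.35 pos [0.4718 0.1875 0.1047] loc [-0.0902  0.1506] yaw -131.0 tz [-0.002 -0.016 -1.   ] F [-0.02 -0.1   0.16] w 0.262 j [ 12.  12. 104.  -1.  65. 144.]
```

Crank is at about 7.1. I'll open, lift straight up, and look from above.

Emit:
carry_out(
  series=[0, 0, 0, 0, 0, 0, 0, 0, 0, 0, 0, 0, 0, 0, 0, 0, 0, 0, 0, 0, -0.5, 0, 0, 0, 0, 0, -0.9, 0, 0, 0, 0, 0, -1, 0, 0, 0, 0, 0, -1, 0, 0, 0, 0, 0, -1, 0, 0, -0.5, 0, 0, -1, 0, 0, -1, 0, 0, 0, 0, 0, -1],
  fingers=0,
)

```text
t: 22.35
ee_pos: [0.4707, 0.1891, 0.2721]
ee_rot: [1.822, -2.544, 0.016]
contact_force: [0.8, 0.1, -0.7]
grip_width: 0.5
```

Emit:
carry_out(
  series=[0, 0.8, 0, 0, 0, -1, 0, 0.8, 0, 0, 0, -1, 0, 0.9, 0, 0, 0, -1, 0, 0.9, 0, 0, 0, -1, 0, 0.8, 0, 0, 0, -1, 0, 0, 0, 0, 0, 0, 0, 0, 0, 0, 0, 0],
)

```text
t: 23.05
ee_pos: [0.345, 0.1922, 0.2749]
ee_rot: [2.632, -1.699, 0.016]
contact_force: [0.2, -0.3, 0.2]
grip_width: 0.499
```

Run:
```python
from h import *
ck();snap("wrist","w18.png");snap("top","t18.png");snap("scene","s18.png")
im=cv2.imread("pics/t18.png")[140:260,250:400];cv2.imwrite("pics/t18z.png",cv2.resize(im,None,fx=5,fy=5,interpolation=cv2.INTER_CUBIC))
im=cv2.imread("pics/s18.png")[150:270,260:390];cv2.imwrite("pics/s18z.png",cv2.resize(im,None,fx=5,fy=5,interpolation=cv2.INTER_CUBIC))
```

```text
r 0.1509 q_pos 0.076 q_tool 2.525 Ftool [ 0.32 -0.1  -0.19]
t 23.05 pos [0.345  0.1922 0.2749] loc [-0.2155  0.131 ] yaw -65.7 tz [ 0.004 -0.013 -1.   ] F [ 0.23 -0.25  0.19] w 0.499 j [ 17. -13. 107.  -1.  86.  83.]
```

View pics/w18.png

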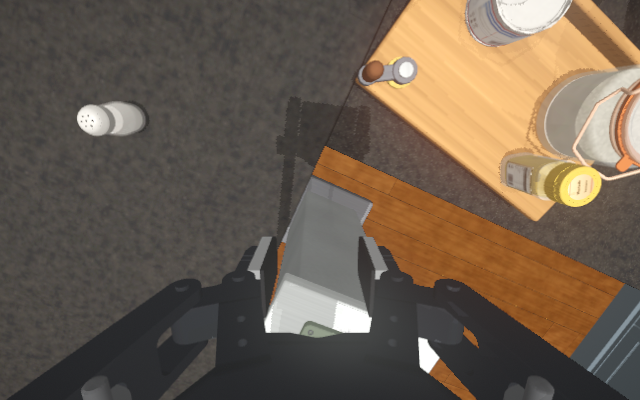

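View pics/t18z.png

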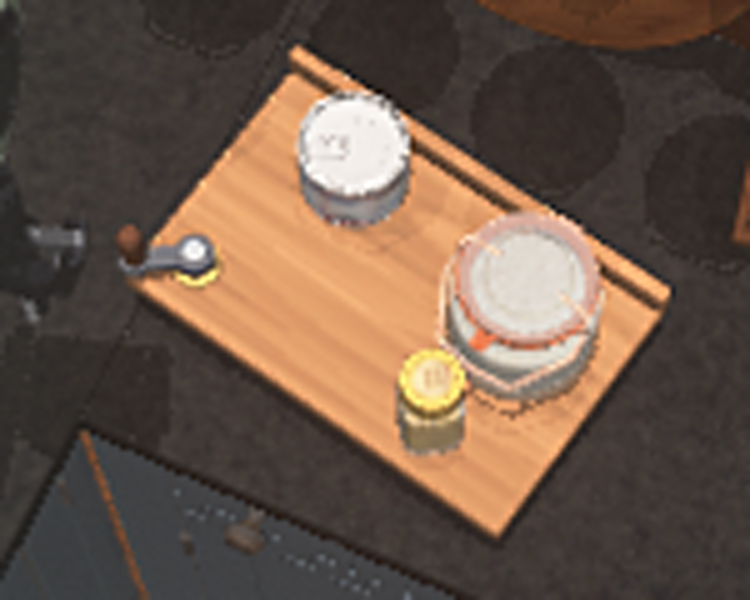

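View pics/s18z.png

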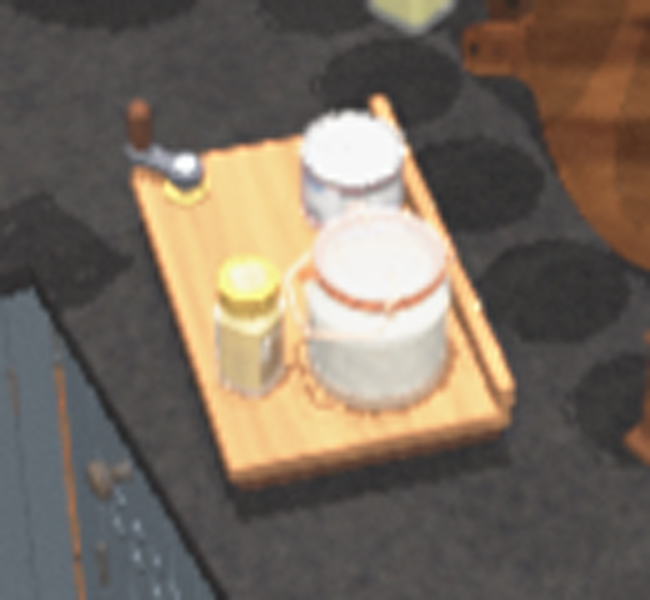

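Run:
```python
from h import *
C=cal("wrist");T=cal("top")
def q(a,b): d=a-b;return (np.pi-np.arctan2(d[1],d[0]))%6.2832+6.2832, np.hypot(*d),a,b
W=lambda C,px,z:w2s(P0,onz(C,px,z))
im=cv2.imread("pics/w18.png")[40:110,340:430];cv2.imwrite("pics/w18z.png",cv2.resize(im,None,fx=7,fy=7,interpolation=cv2.INTER_CUBIC))
for n in ("wrist","top"):
    for nm in("crank_grip","crank_axis"):
        r=env.tip_of(n,nm)[:1];z=.105 if nm=="crank_grip" else .083
        print(n,nm,[(np.round(x["centre"],1),round(x["p"],2),W(cal(n),x["centre"],z).round(4)) for x in r])
g=lambda x,y:(250+x/5-.4,140+y/5-.4)
print(q(W(T,g(130,234),.125),W(T,g(195,250),.088)))
```

```text
wrist crank_grip [(array([373.7,  73.1]), 0.72, array([-0.0916,  0.1473]))]
wrist crank_axis [(array([131.3, 119.6]), 0.67, array([-0.2824,  0.3374]))]
top crank_grip []
top crank_axis [(array([290. , 194.2]), 0.55, array([-0.0721,  0.1061]))]
(np.float64(7.126957470303701), np.float64(0.039638579853685955), array([-0.08942677,  0.14800166]), array([-0.06308058,  0.11838586]))
```

View pics/w18z.png

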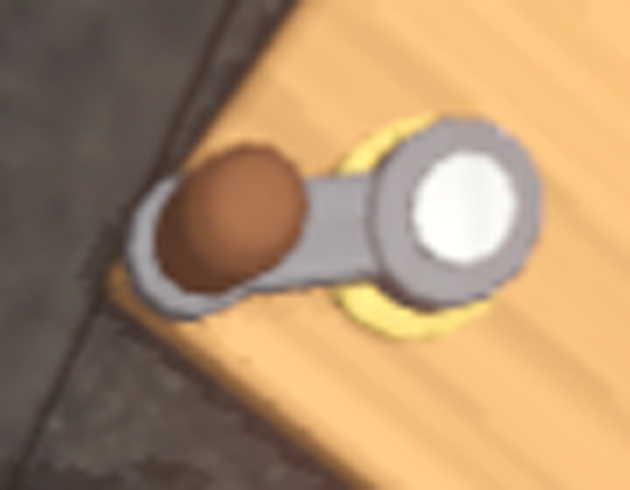

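Run:
```python
from h import *
print(env.sign_off())
```

```text
the job is handed in; nothing more can be done
None
```

The tin now stands against the rear rail, and the crank is at about 7.1 rad, inside the 6.4–7.9 band where all four feet bear. I handed the job in at about 23 s of the 61 s allowed, with the gripper clear of everything.

- **Tin:** I slid it back without lifting, using part-open fingers as a cradle. The top camera shows its centre at about x = +50 mm in the stand's frame (anything over 42 counts).
- **Crank:** I turned it clockwise from about 0.6 rad in two strokes, with one regrip and the fingers loosely round the grip. The top view gives 7.13 rad and the wrist view 7.09, which agrees with the fingers' last position. The hub also shows lower in the top view, as a full turn's sinking should make it.
- **Stand and the rest:** The stand and its two jars show no movement in the top and scene pictures. Of the bystanders, I only saw the salt mill in the last wrist picture, standing; I did not compare the others before and after. Contact forces I read stayed below about 3 N.
- **Disagreements:** In the last pictures the network misplaced the crank axis in both views, far off in the wrist view and about 14 mm off in the top view. I used the hub position read from the picture instead. I did not see the foot's contact itself; that it bears follows from the crank angle.

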